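Lay out the reagent bottles on the tray

ROBOT

A 6-joint arm with a two-finger parallel gripper is mounted at the origin on the work surface. World frame = base frame: x ahead of the robot, y to its left, z up, the work surface at z = 0. Lengths are in m, angles in rad, forces in N, time in s.
With the tool pointing down it reaches from about 0.325 to 0.925 m from the base axis. Payload 3.1 kg.
Tool frame: the origin (TCP) lies midway between the tips of the shut fingers; the grasp point (between the pads) lies 19 mm behind it; z points along the fingers, y is the line along which they close (so a half turn about z gives the same grasp; the last joint's range is limited). The gripper opens to 85 mm and grips with 20 to 120 N. Pads are 22 mm wide; open, the fingers measure 114 mm over their backs; the gripper's body (76 mm by 85 mm) begins 54 mm behind the grasp point. The pads swing forward as they close: fully open they stand 13 mm farther back than shut.
Start: joints at [1.056, 0.217, 1.613, -0, 1.311, -0.112], TCP at [0.245, 0.575, 0.231] pointing down, gripper open.
Joint ranges: [-2.75, 2.75], [-0.78, 2.1], [0.31, 2.55], [-1.13, 4.27], [0.13, 2.63], [-2.58, 2.58]. Speed limits (rad/s): [2.79, 2.79, 3.14, 3.14, 3.14, 3.14].

INTERFACE

Orientations are given as a 3x3 rotation matrix whose columns are the frame's x, y, z axes.
In Python, from cell import env gives the robot as it stands.
- The arm moves only by the tool arm_command, never from a script. Its argument "moves" is a list of rows, each a list of 2 entries, a list of its own where there are three numbers: the shift along the tool's x, y, z as a fraction of full scale, then the turn, a rotation vector about the tool's x, y, z as a fraction of full scale. In form: [[[tx, ty, tz], [rx, ry, rz]], ...]. A call has 1 to 8 rows; each row is the pose to reach, as a shift and turn from the pose commanded when the call began, along the tool's axes at that moment; what a row does not reach only later rows make up. Full scale, the value 1, is 0.5 m for a shift and 45 degrees for a turn. A row lasts 1/10 s, in which the tool goes at most 50 mm and 8.59 degrees, less where a joint would pass 70% of its speed; a pose out of reach is approached as far as the arm can. A call with a number of a shift or a turn outside -1 to 1 is refused whole. A call with a gripper value outside its range is refused whole. "hand" is the opening, from 0 (shut) to 1 (fully open), set as the call begins (left out, the last holds). The fingers move at their own pace and stop on an object; "squeeze" is the grip in N (left out, the last holds). Time passes only in rows, so rows that repeat a pose let the fingers close. It gives the time, the measured TCP pose, the force, the opening and the grip force at its end, in the units of the state.
- env.get_obs(): the state, without advancing time (a new reading comes with each control period).
- env.read_camera(name): name is "scene" or "side" or "wrist"; returns a dict with "frame" (384x512x3 uint8, blue, green, red), "vertical_fov" (degrees; the focal length in pixels is half the picture's height over the tangent of half this angle, whatever the lens; pixels are square), "cx", "cy" (the principal point, pixels), "view" (4x4, takes a point from world to camera coordinates). Camera axes: x right, y down, z forward; pixel columns grow to the right and rows downward; lengths in m; the calibration is good to about 2 mm. A picture is of the moment at which its call begins. There is no depth.
- env.hand_in(): hands the job in; it is judged then, once.
Trained networks look in the newest picture that a camera, given by its name, has taken for a name from the list of things; names that differ only in an ending like _2 or _b are one class to them, and where a whole thing is asked for, a point or a joint stands for the part that bears it (a point fixed in the world has none). Each returns a list of dicts, best first, with "score" (0 to 1); they miss things now and then, are a little off and sometimes report something else, mostly with a low value. They report only what shows in the picture. A call takes as long as a camera call. They do not tell look-alikes from the thing itself.
- env.boxes_of(camera, target): "point" ([x, y, z] in m, in the coordinates of the camera as it stood for that picture, good to about 4 mm: the middle of the surface that is visible of it).
- env.trace(camera, target): "region" (384x512 bool, what is visible of it).
The state is a dict: "time": time; "joints": joint angles; "qvel": joint speeds; "tau": joint torques, N m; "tool_pos": TCP position; "ee_rot": TCP orientation; "contact_force": force on the tool from outside, world axes, zero at the start; "wrist_torque": the same for the moment, N m; "grip_width": finger opening in m; "gripper_force": force on a finger pad.
Only numpy, scipy, OpenCV 4.12 (cv2) and the standard library are available. Lean on these libraries where they do the work, as an engineer would, in place of code of your own. Each camera call takes 0.05 s, during which the arm holds its last target. There are 200 camera calls.

TASK

Take the three glass bottles out of the slanted rack and stand each one upright on the disc of its cap's colour on the tray, wholly within the disc, so that with the white-capped bottle already there they make a neat two-by-two grid. Set the glass down gently rather than letting it drop, do not lay any bottle down or knock it over, keep the white-capped one standing on its disc, and leave the other things on the bench where they are.

Things in the scene. Friction and masses are not known exactly. Their poses are not given: they have to be found in the camera images.
- rack: Fixed slanted grey rack, 150 x 330, on the left. Origin under its centre; x to its rear, z up, three pockets at y = -110, 0, 110. Pockets are open boxes, 68 square inside, 65 deep, 4 walls, leaning 28 deg to -x: a bottle in one has its axis along rack (-0.469, 0, 0.883), foot at x 26, z 35, cap top centre at x -39, z 158. It must come 65 out along that axis to be clear
- tray: Fixed flat grey tray, 260 x 260, floor 6 above the bench, rim 16 high and 5 thick. Origin under its centre on the bench, z up. Four coloured discs lie on its floor in a 2 x 2 grid at x, y = +-55 of the tray, in any order of colour
- bottle_blue: Closed amber glass bottle with a paper band and a blue cap, in one of the rack's pockets, leaning 28 degrees towards the rack's front. Body 64 across and 94 high, shoulder above it, cap 44 across from 112 to 140 above the foot; about 0.3 kg. Origin at the centre of its underside, z along its axis to the cap
- bottle_yellow: Closed amber glass bottle with a paper band and a yellow cap, in one of the rack's pockets, leaning 28 degrees towards the rack's front. Body 64 across and 94 high, shoulder above it, cap 44 across from 112 to 140 above the foot; about 0.3 kg. Origin at the centre of its underside, z along its axis to the cap
- bottle_red: Closed amber glass bottle with a paper band and a red cap, in one of the rack's pockets, leaning 28 degrees towards the rack's front. Body 64 across and 94 high, shoulder above it, cap 44 across from 112 to 140 above the foot; about 0.3 kg. Origin at the centre of its underside, z along its axis to the cap
- bottle_white: Closed amber glass bottle with a paper band and a white cap, standing upright on the white disc of the tray. Body 64 across and 94 high, shoulder above it, cap 44 across from 112 to 140 above the foot; about 0.3 kg. Origin at the centre of its underside, z along its axis to the cap
- spot_blue: Flat blue disc, 90 across, on the tray floor (6 above the bench), the place for the blue-capped bottle. Origin at its centre, z up
- spot_yellow: Flat yellow disc, 90 across, on the tray floor (6 above the bench), the place for the yellow-capped bottle. Origin at its centre, z up
- spot_red: Flat red disc, 90 across, on the tray floor (6 above the bench), the place for the red-capped bottle. Origin at its centre, z up
- spot_white: Flat white disc, 90 across, on the tray floor (6 above the bench), under the white-capped bottle. Origin at its centre, z up
- tip_box: orange-lidded pipette-tip box, 77 x 117 x 55 high, a bystander standing behind the rack; origin under its centre
- marker: green marker pen, 120 long, 14 thick, a bystander lying in front of the rack; origin under its centre
- tape: paper tape roll, 84 across, 20 high, a bystander lying behind the tray; origin under its centre
- beaker: glass beaker, 76 across, 100 high, a bystander to the left; origin under its centre
- squeeze: white squeeze bottle with red cap, 68 across, 170 high, a bystander to the right; origin under its centre
- dish: white ceramic bowl, 120 across, 35 high, a bystander to the left; origin under its centre
- jar: white jar with black lid, 60 across, 80 high, a bystander to the right; origin under its centre
Mind the look-alikes: they are no part of the job. What is shaped like the bottle_red but green is not meant.

How it is judged:
By the outcome, as a careful person would: the job done as asked, in the order asked, and still so for the second after the job is handed in, with the robot touching nothing.
It also fails if it takes over 72 s, if anything falls off the work surface, if the arm or the gripper's body presses on something with over 40 N, if the wrist force passes 120 N, or if a joint passes its speed limit or range.

## Working session

There is one attempt and no reset: what is moved stays moved. The work goes in short steps, Python scripts to look and compute and a tool call to move; the robot and the scene stay as the last step left them, time stands still between calls to the robot, and variables do not carry over. Pictures are saved under pics/ and viewed, at most 10 in all, crops included, and the job is handed in when it is done.

Besides the shell and the picture viewer there is one more tool, called after "Emit:" by a JSON object that holds its "name" and its "arguments". arm_command: Moves the arm, as the interface text tells. Shift numbers are shares of 0.5 m and turn numbers shares of 45 degrees, none past 1 either way. Its arguments: {"type":"object","properties":{"moves":{"type":"array"},"hand":{"type":"number"},"squeeze":{"type":"number"}},"required":["moves"]}

```bash
mkdir -p pics; ls
cat > h.py <<'E'
import numpy as np, cv2
from cell import env
def cam(n):
    c=env.read_camera(n); f=c["frame"]; V=np.array(c["view"]); F=f.shape[0]/2/np.tan(np.radians(c["vertical_fov"])/2)
    return f,V,F,c["cx"],c["cy"]
def towld(V,p): return V[:3,:3].T@(np.array(p)-V[:3,3])
def ray_z(C,u,v,z):
    f,V,F,cx,cy=C; d=V[:3,:3].T@np.array([(u-cx)/F,(v-cy)/F,1]); o=-V[:3,:3].T@V[:3,3]
    return o+d*(z-o[2])/d[2]
def proj(C,p):
    f,V,F,cx,cy=C; q=V[:3,:3]@np.array(p)+V[:3,3]; return np.array([F*q[0]/q[2]+cx,F*q[1]/q[2]+cy])
E
python3 - <<'E'
from h import *
for n in ["scene","side"]:
    C=cam(n); cv2.imwrite(f"pics/{n}0.png",C[0]); print(n,towld(C[1],[0,0,0]).round(3),C[2:])
    for t in ["bottle_blue","bottle_yellow","bottle_red","bottle_white","spot_blue","spot_yellow","spot_red","spot_white","rack","tray","tip_box","marker","tape","beaker","squeeze","dish","jar"]:
        print(t,[(round(d["score"],2),towld(C[1],d["point"]).round(3).tolist(),proj(C,towld(C[1],d["point"])).round().tolist()) for d in env.boxes_of(n,t)[:4]])
E
```

```text
pics
scene [ 0.845 -0.572  1.112] (np.float64(357.5806193324457), 250.13149526178816, 194.29594128449466)
bottle_blue [(0.75, [0.532, 0.239, 0.132], [278.0, 130.0])]
bottle_yellow [(0.82, [0.482, 0.332, 0.128], [276.0, 110.0])]
bottle_red [(0.6, [0.292, 0.327, 0.054], [232.0, 109.0]), (0.57, [0.588, 0.14, 0.134], [281.0, 155.0])]
bottle_white [(0.68, [0.47, -0.114, 0.105], [215.0, 204.0])]
spot_blue [(0.75, [0.461, -0.208, 0.005], [201.0, 239.0])]
spot_yellow [(0.93, [0.572, -0.207, 0.011], [230.0, 252.0]), (0.51, [0.565, 0.188, 0.02], [279.0, 163.0]), (0.29, [0.531, 0.238, 0.13], [278.0, 131.0])]
spot_red [(0.66, [0.57, -0.097, 0.007], [245.0, 225.0])]
spot_white [(0.56, [0.478, -0.121, 0.005], [219.0, 221.0])]
rack [(0.83, [0.566, 0.192, 0.017], [279.0, 162.0])]
tray [(0.58, [0.523, -0.163, 0.012], [224.0, 235.0]), (0.18, [0.588, 0.14, 0.131], [281.0, 156.0])]
tip_box [(0.69, [0.704, 0.309, 0.055], [326.0, 147.0])]
marker [(0.47, [0.415, 0.175, 0.011], [242.0, 152.0])]
tape [(0.49, [0.719, -0.206, 0.016], [271.0, 271.0])]
beaker [(0.94, [0.55, 0.572, 0.07], [315.0, 87.0])]
squeeze 
[... 892 characters left out ...]
008], [274.0, 200.0])]
rack [(0.71, [0.415, 0.194, 0.013], [288.0, 247.0]), (0.59, [0.535, 0.347, 0.058], [240.0, 271.0])]
tray [(0.87, [0.507, -0.147, 0.007], [260.0, 190.0]), (0.42, [0.414, 0.193, 0.016], [289.0, 246.0])]
tip_box [(0.84, [0.694, 0.36, 0.056], [173.0, 274.0])]
marker [(0.65, [0.414, 0.194, 0.019], [289.0, 246.0])]
tape [(0.57, [0.712, -0.194, 0.015], [205.0, 182.0])]
beaker [(0.69, [0.549, 0.585, 0.069], [221.0, 353.0]), (0.6, [0.457, -0.071, 0.084], [274.0, 181.0])]
squeeze [(0.67, [0.504, -0.567, 0.084], [264.0, 130.0]), (0.45, [0.457, -0.075, 0.009], [274.0, 200.0])]
dish [(0.75, [0.386, 0.518, 0.021], [307.0, 343.0])]
jar [(0.66, [0.409, -0.507, 0.053], [286.0, 142.0])]
```

Run:
```python
import cv2
a=cv2.imread("pics/scene0.png");b=cv2.imread("pics/side0.png")
cv2.imwrite("pics/scene_c.png",cv2.resize(a[60:310,150:400],(600,600),interpolation=cv2.INTER_CUBIC))
cv2.imwrite("pics/side_c.png",cv2.resize(b[150:380,140:400],(678,600),interpolation=cv2.INTER_CUBIC))
```

```text
(no output)
```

View pics/scene_c.png

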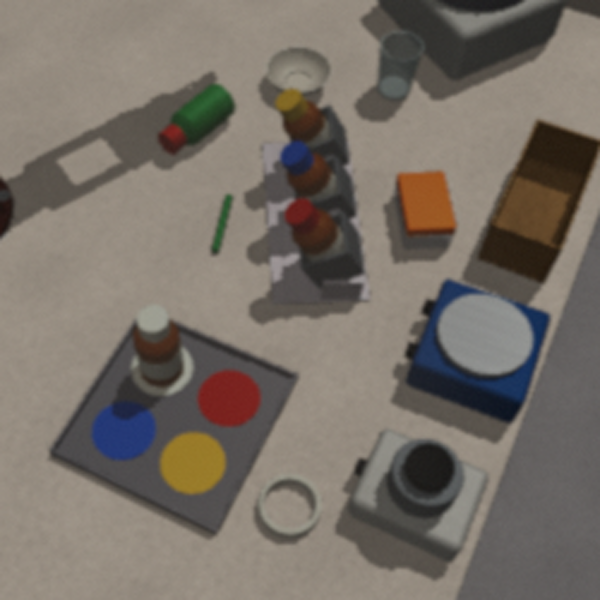

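View pics/side_c.png

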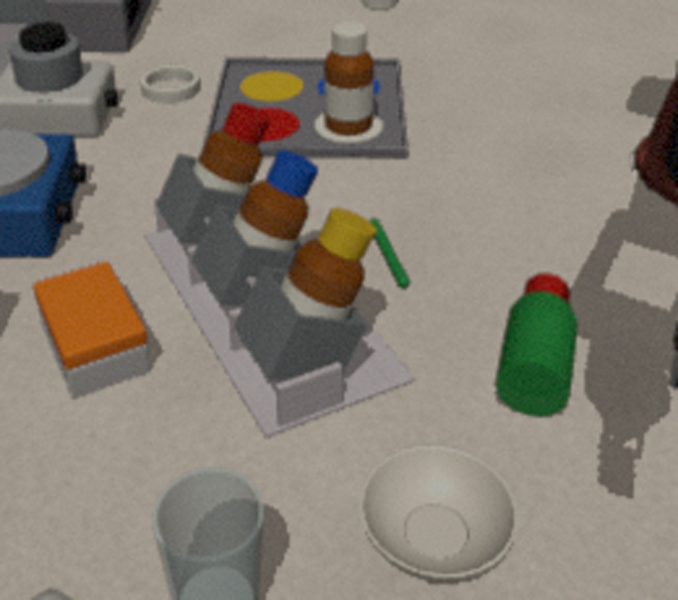

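The look-alike is the green lying bottle with a red cap at scene (232,109). The real red bottle is in the rack at (281,155), with its cap near (275,148). Blue is at (278,130) and yellow at (276,110). The discs are red (245,225), blue (201,239), yellow (230,252) and white under its bottle. Next I fit the poses accurately.

```bash
cat > fit.py <<'E'
from h import *
from scipy.optimize import least_squares
def seg(f,col):
    hsv=cv2.cvtColor(f,cv2.COLOR_BGR2HSV); H,S,V=hsv[...,0].astype(int),hsv[...,1],hsv[...,2]
    m={'red':((H<6)|(H>172))&(S>150)&(V>90),'blue':(abs(H-113)<12)&(S>130)&(V>60),'yellow':(abs(H-24)<6)&(S>150)&(V>110)}[col]
    n,l,st,ce=cv2.connectedComponentsWithStats(m.astype(np.uint8)); return [(st[i,4],ce[i].round(1)) for i in range(1,n) if st[i,4]>40]
if __name__=="__main__":
    Cs={n:cam(n) for n in("scene","side")}
    for n in Cs:
        for c in("red","blue","yellow"): print(n,c,[(int(a),p.tolist()) for a,p in seg(Cs[n][0],c)])
    o=env.get_obs(); print({k:np.round(v,3).tolist() for k,v in o.items()})
E
python3 fit.py
```

```text
scene red [(77, [274.1, 147.6]), (446, [245.0, 225.5]), (114, [127.9, 347.0])]
scene blue [(150, [19.9, 18.8]), (82, [272.9, 123.7]), (554, [349.8, 206.2]), (469, [201.1, 239.2])]
scene yellow [(58, [269.5, 101.2]), (513, [229.8, 252.5])]
side red [(295, [239.3, 196.8]), (79, [349.4, 258.5])]
side blue [(6909, [20.1, 103.0]), (1407, [134.1, 232.0]), (222, [251.4, 216.0])]
side yellow [(204, [243.7, 182.8]), (267, [271.9, 239.2])]
{'time': 1.9, 'joints': [1.056, 0.217, 1.613, 0.0, 1.311, -0.112], 'qvel': [0.001, 0.0, -0.001, 0.003, -0.0, 0.002], 'tau': [-0.0, -39.687, -30.424, -0.0, 0.001, -0.0], 'tool_pos': [0.245, 0.575, 0.231], 'ee_rot': [[-0.92, 0.392, -0.0], [0.392, 0.92, -0.0], [0.0, -0.0, -1.0]], 'contact_force': [-0.527, -0.789, 0.284], 'wrist_torque': [-0.008, -0.01, 0.044], 'gripper_force': 0.0, 'grip_width': 0.085}
```

```bash
cat > fit2.py <<'E'
from fit import *
Cs={n:cam(n) for n in("scene","side")}
obs=[("scene",-110,274.1,147.6),("scene",0,272.9,123.7),("scene",110,269.5,101.2),("side",0,251.4,216.0),("side",110,271.9,239.2)]
R=lambda a:np.array([[np.cos(a),-np.sin(a),0],[np.sin(a),np.cos(a),0],[0,0,1]])
cap=lambda p,y:R(p[2])@np.array([-.0331,y/1e3,.1463])+[p[0],p[1],0]
fn=lambda p:np.concatenate([proj(Cs[n],cap(p,y))-[u,v] for n,y,u,v in obs])
s=least_squares(fn,[.56,.26,.5],loss="soft_l1"); print("rack",s.x.round(4),np.degrees(s.x[2]),"res",fn(s.x).round(1))
for k,y in("red",-110),("blue",0),("yellow",110): print(k,"cap",cap(s.x,y).round(4))
D={"red":(245,225.5),"blue":(201.1,239.2),"yellow":(229.8,252.5)}
P={k:ray_z(Cs["scene"],*v,.006) for k,v in D.items()}
P["yellow_side"]=ray_z(Cs["side"],243.7,182.8,.006)
P["white_calc"]=P["red"]+P["blue"]-P["yellow"]
for k,v in P.items(): print(k,v.round(4))
print(np.linalg.norm(P["red"]-P["yellow"]),np.linalg.norm(P["blue"]-P["yellow"]))
E
python3 fit2.py
```

```text
rack [0.5381 0.2602 0.4797] 27.48311692223072 res [0.4 1.  0.2 0.7 2.3 1.1 1.2 0.4 0.6 0.7]
red cap [0.5595 0.1474 0.1463]
blue cap [0.5087 0.2449 0.1463]
yellow cap [0.458  0.3425 0.1463]
red [ 0.5688 -0.0976  0.006 ]
blue [ 0.4602 -0.2094  0.006 ]
yellow [ 0.5695 -0.2079  0.006 ]
yellow_side [ 0.5701 -0.2054  0.006 ]
white_calc [ 0.4595 -0.0991  0.006 ]
0.11030215467422792 0.10939218866607113
```

```bash
cat > plan.py <<'E'
from h import *
from scipy.spatial.transform import Rotation as Ro
yaw=np.radians(27.48)
def frame(axis,yyaw):  # tool z = -axis, y near yyaw direction
    z=-np.array(axis); y=np.array([np.cos(yyaw),np.sin(yyaw),0]); y=y-z*(y@z); y/=np.linalg.norm(y); return np.column_stack([np.cross(y,z),y,z])
A=np.array([-.469*np.cos(yaw),-.469*np.sin(yaw),.883]); A/=np.linalg.norm(A)
CAP={"red":[.5595,.1474,.1463],"blue":[.5087,.2449,.1463],"yellow":[.458,.3425,.1463]}
RK=frame(A,yaw)
def rel(p,R):
    o=env.get_obs(); R0=np.array(o["ee_rot"]); p0=np.array(o["tool_pos"])
    d=R0.T@(np.array(p)-p0)/.5; r=Ro.from_matrix(R0.T@R).as_rotvec()/(np.pi/4)
    print("t=%.2f"%o["time"],"shift",d.round(4).tolist(),"turn",r.round(4).tolist(),"dist %.3f"%np.linalg.norm(d*.5),"q",np.round(o["joints"],2).tolist())
E
python3 - <<'E'
from plan import *
print(RK.round(3))
p=np.array(CAP["red"])+A*(-.018+.17); print(p); rel(p,RK)
E
```

```text
[[-0.461  0.784  0.416]
 [ 0.887  0.408  0.216]
 [ 0.     0.469 -0.883]]
[0.49624421 0.11449918 0.28053949]
t=2.00 shift [-0.8234, -0.6503, -0.0985] turn [-0.5967, -0.2139, 0.8587] dist 0.527 q [1.06, 0.22, 1.61, 0.0, 1.31, -0.11]
```

Emit:
{"name": "arm_command", "arguments": {"moves": [[[0, 0, -0.1], [0, 0, 0]], [[-0.824, -0.65, -0.1], [-0.597, -0.214, 0.859]], [[-0.824, -0.65, -0.1], [-0.597, -0.214, 0.859]], [[-0.824, -0.65, -0.1], [-0.597, -0.214, 0.859]], [[-0.824, -0.65, -0.1], [-0.597, -0.214, 0.859]], [[-0.824, -0.65, -0.1], [-0.597, -0.214, 0.859]], [[-0.824, -0.65, -0.1], [-0.597, -0.214, 0.859]], [[-0.824, -0.65, -0.1], [-0.597, -0.214, 0.859]]], "hand": 1}}

```text
time: 2.8
tool_pos: [0.4114, 0.2663, 0.2803]
ee_rot: [[-0.462, 0.783, 0.417], [0.887, 0.408, 0.217], [-0.0, 0.47, -0.883]]
contact_force: [0.6, 0.0, -0.7]
grip_width: 0.0851
gripper_force: 0.0
```

Run:
```python
from plan import *
rel(np.array(CAP["red"])+A*(-.018+.17),RK)
```

```text
t=2.80 shift [-0.3476, 0.0092, 0.0044] turn [0.0009, -0.0005, 0.0011] dist 0.174 q [0.41, -0.45, 2.19, 0.04, 0.91, -0.09]
```

Emit:
{"name": "arm_command", "arguments": {"moves": [[[-0.345, 0.01, 0.004], [0, 0, 0]], [[-0.345, 0.01, 0.004], [0, 0, 0]], [[-0.345, 0.01, 0.004], [0, 0, 0]], [[-0.345, 0.01, 0.004], [0, 0, 0]], [[-0.345, 0.01, 0.004], [0, 0, 0]]]}}

```text
time: 3.3
tool_pos: [0.4986, 0.1142, 0.2823]
ee_rot: [[-0.456, 0.786, 0.418], [0.89, 0.403, 0.214], [-0.001, 0.47, -0.883]]
contact_force: [-0.1, 0.6, -0.4]
grip_width: 0.0854
gripper_force: 0.0
```

Run:
```python
from plan import *
rel(np.array(CAP["red"])+A*(-.018+.17),RK)
C=cam("wrist"); cv2.imwrite("pics/w1.png",C[0])
for n in CAP: print(n,"pred",proj(C,CAP[n]).round(1), "top",proj(C,np.array(CAP[n])+A*.014).round(1))
import fit
for c in CAP: print(c,[(int(a),p.tolist()) for a,p in fit.seg(C[0],c)])
```

```text
t=3.30 shift [0.0027, -0.0051, 0.0013] turn [0.0007, 0.0043, -0.0064] dist 0.003 q [-0.06, -0.38, 2.14, 0.29, 0.97, -0.65]
red pred [248.4 179. ] top [248.3 182. ]
blue pred [247.3  70. ] top [247.1  67.6]
yellow pred [246.2 -66.5] top [245.9 -77.2]
red [(1249, [251.8, 184.1]), (600, [167.5, 301.7])]
blue [(67, [507.4, 40.9]), (1781, [248.2, 71.7]), (13133, [468.9, 207.9]), (1461, [336.6, 227.7]), (970, [416.3, 366.9])]
yellow [(352, [100.0, 373.5])]
```

View pics/w1.png

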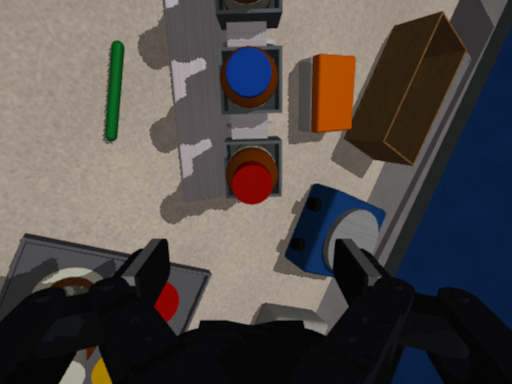

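```bash
cat > fit3.py <<'E'
from fit import *
Cs={n:cam(n) for n in("scene","side","wrist")}
obs=[("scene",-110,274.1,147.6,126),("scene",0,272.9,123.7,126),("scene",110,269.5,101.2,126),("side",0,251.4,216.0,126),("side",110,271.9,239.2,126),
("wrist",-110,251.8,184.1,138),("wrist",0,248.2,71.7,138)]
R=lambda a:np.array([[np.cos(a),-np.sin(a),0],[np.sin(a),np.cos(a),0],[0,0,1]])
def cap(p,y,h=126): return R(p[2])@np.array([.026-.469e-3*h,y/1e3,.035+.883e-3*h])+[p[0],p[1],0]
W={"scene":2.8,"side":2.0,"wrist":1.0}
fn=lambda p:np.concatenate([W[n]*(proj(Cs[n],cap(p,y,h))-[u,v]) for n,y,u,v,h in obs])
s=least_squares(fn,[.54,.26,.48],loss="soft_l1"); print("rack",s.x.round(4),np.degrees(s.x[2]),"res",fn(s.x).round(1))
for k,y in("red",-110),("blue",0),("yellow",110): print(k,"cap",cap(s.x,y).round(4).tolist())
E
python3 fit3.py
```

```text
rack [0.5367 0.2625 0.5042] 28.890440516464945 res [ 3.   1.6  0.4  1.   4.4  2.2  3.1  1.5  4.3  1.7 -0.9  0.2 -0.  -0.2]
red cap [0.5609, 0.1502, 0.1463]
blue cap [0.5077, 0.2465, 0.1463]
yellow cap [0.4546, 0.3428, 0.1463]
```

```bash
sed -i 's/27.48/28.6/; s/^CAP=.*/CAP={"red":[.5605,.1495,.1463],"blue":[.508,.2462,.1463],"yellow":[.4555,.3428,.1463]}/' plan.py
python3 - <<'E'
from plan import *
rel(np.array(CAP["red"])+A*(-.017),RK)
E
```

```text
t=3.50 shift [-0.0041, -0.001, 0.3398] turn [-0.0003, 0.01, -0.0209] dist 0.170 q [-0.05, -0.38, 2.14, 0.29, 0.97, -0.64]
```

Emit:
{"name": "arm_command", "arguments": {"moves": [[[-0.004, 0, 0.08], [0, 0.01, -0.02]], [[-0.004, 0, 0.16], [0, 0.01, -0.02]], [[-0.004, 0, 0.22], [0, 0.01, -0.02]], [[-0.004, 0, 0.27], [0, 0.01, -0.02]], [[-0.004, 0, 0.31], [0, 0.01, -0.02]], [[-0.004, 0, 0.34], [0, 0.01, -0.02]], [[-0.004, 0, 0.34], [0, 0.01, -0.02]]]}}

```text
time: 4.2
tool_pos: [0.5666, 0.1545, 0.1291]
ee_rot: [[-0.48, 0.777, 0.407], [0.877, 0.424, 0.225], [0.002, 0.465, -0.885]]
contact_force: [-0.2, 0.6, -0.2]
grip_width: 0.0858
gripper_force: 0.0
```

Emit:
{"name": "arm_command", "arguments": {"moves": [[[0, 0, 0], [0, 0, 0]], [[0, 0, 0], [0, 0, 0]], [[0, 0, 0], [0, 0, 0]], [[0, 0, 0], [0, 0, 0]], [[0, 0, 0], [0, 0, 0]], [[0, 0, 0], [0, 0, 0]], [[0, 0, 0], [0, 0, 0]], [[0, 0, 0], [0, 0, 0]]], "hand": 0, "squeeze": 50}}

```text
time: 5.0
tool_pos: [0.5691, 0.1523, 0.1333]
ee_rot: [[-0.477, 0.775, 0.414], [0.879, 0.421, 0.224], [-0.001, 0.471, -0.882]]
contact_force: [-4.9, -0.6, 6.0]
grip_width: 0.0423
gripper_force: 50.2
```

Emit:
{"name": "arm_command", "arguments": {"moves": [[[0, 0, -0.03], [0, 0, 0]], [[0, 0, -0.06], [0, 0, 0]], [[0, 0, -0.1], [0, 0, 0]], [[0, 0, -0.15], [0, 0, 0]], [[0, 0, -0.2], [0, 0, 0]], [[0, 0, -0.26], [0, 0, 0]], [[0, 0, -0.32], [0, 0, 0]], [[0, 0, -0.32], [0, 0, 0]]]}}

```text
time: 5.8
tool_pos: [0.5038, 0.1158, 0.2772]
ee_rot: [[-0.476, 0.773, 0.419], [0.88, 0.421, 0.222], [-0.005, 0.475, -0.88]]
contact_force: [1.2, -0.6, -2.3]
grip_width: 0.0426
gripper_force: 53.9
```

```bash
cat >> plan.py <<'E'
SPOT={"red":[.5688,-.0976],"blue":[.4602,-.2090],"yellow":[.5695,-.2072]}
def over(c,foot,h=.109,yy=-10):  # upright, foot at given height above the floor
    rel([*SPOT[c],.006+foot+h],frame([0,0,1],np.radians(yy)))
E
python3 - <<'E'
from plan import *
over("red",.18)
C=cam("side"); cv2.imwrite("pics/s1.png",cv2.resize(C[0][130:330,150:350],(600,600)))
E
```

```text
t=5.80 shift [-0.4374, -0.0621, -0.0717] turn [0.6075, -0.2055, 0.8373] dist 0.224 q [-0.06, -0.36, 2.14, 0.31, 0.96, -0.68]
```

View pics/s1.png

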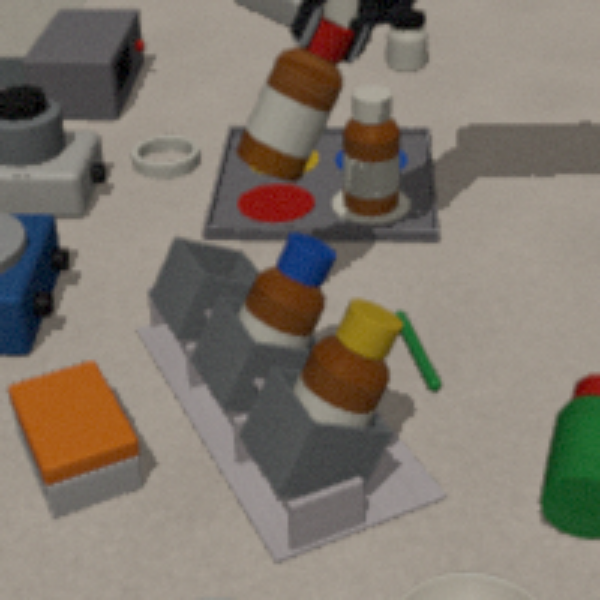

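The side picture shows the red bottle held in line with the gripper and clear of its pocket. The others have not moved.

Emit:
{"name": "arm_command", "arguments": {"moves": [[[-0.07, -0.01, -0.012], [0.1, -0.035, 0.14]], [[-0.14, -0.02, -0.03], [0.2, -0.07, 0.28]], [[-0.22, -0.03, -0.04], [0.3, -0.1, 0.42]], [[-0.3, -0.042, -0.055], [0.4, -0.14, 0.56]], [[-0.37, -0.052, -0.066], [0.5, -0.17, 0.7]], [[-0.42, -0.06, -0.072], [0.58, -0.2, 0.8]], [[-0.437, -0.062, -0.072], [0.608, -0.206, 0.837]], [[-0.437, -0.062, -0.072], [0.608, -0.206, 0.837]]]}}

```text
time: 6.65
tool_pos: [0.5682, -0.0969, 0.2873]
ee_rot: [[0.173, 0.985, -0.011], [0.985, -0.173, 0.003], [0.001, -0.012, -1.0]]
contact_force: [0.4, -0.2, -3.2]
grip_width: 0.0425
gripper_force: 53.8
```

Run:
```python
from plan import *
over("red",.004)
```

```text
t=6.65 shift [-0.0014, 0.0054, 0.3365] turn [-0.0147, -0.0007, 0.0009] dist 0.168 q [-0.29, 0.08, 1.66, -0.0, 1.41, -0.12]
```

Emit:
{"name": "arm_command", "arguments": {"moves": [[[0, 0.005, 0.06], [-0.015, 0, 0]], [[0, 0.005, 0.13], [-0.015, 0, 0]], [[0, 0.005, 0.2], [-0.015, 0, 0]], [[0, 0.005, 0.26], [-0.015, 0, 0]], [[0, 0.005, 0.3], [-0.015, 0, 0]], [[0, 0.005, 0.325], [-0.015, 0, 0]], [[0, 0.005, 0.335], [-0.015, 0, 0]], [[0, 0.005, 0.335], [-0.015, 0, 0]]]}}

```text
time: 7.45
tool_pos: [0.5688, -0.0963, 0.1226]
ee_rot: [[0.172, 0.985, 0.004], [0.985, -0.172, -0.001], [-0.0, 0.004, -1.0]]
contact_force: [0.0, -0.5, -3.1]
grip_width: 0.0428
gripper_force: 53.7
```

Emit:
{"name": "arm_command", "arguments": {"moves": [[[0, 0, 0.001], [0, 0, 0]], [[0, 0, 0.002], [0, 0, 0]], [[0, 0, 0.003], [0, 0, 0]], [[0, 0, 0.004], [0, 0, 0]], [[0, 0, 0.004], [0, 0, 0]]]}}

```text
time: 7.95
tool_pos: [0.5694, -0.0971, 0.1211]
ee_rot: [[0.173, 0.985, 0.004], [0.985, -0.173, -0.002], [-0.001, 0.005, -1.0]]
contact_force: [-0.3, -0.5, -3.6]
grip_width: 0.0421
gripper_force: 53.7
```

Emit:
{"name": "arm_command", "arguments": {"moves": [[[0, 0, 0.002], [0, 0, 0]], [[0, 0, 0.003], [0, 0, 0]], [[0, 0, 0.004], [0, 0, 0]], [[0, 0, 0.004], [0, 0, 0]]]}}

```text
time: 8.35
tool_pos: [0.5691, -0.0969, 0.1187]
ee_rot: [[0.172, 0.985, 0.004], [0.985, -0.172, -0.002], [-0.001, 0.004, -1.0]]
contact_force: [0.5, -0.4, -4.2]
grip_width: 0.0423
gripper_force: 53.7
```

Emit:
{"name": "arm_command", "arguments": {"moves": [[[0, 0, 0.001], [0, 0, 0]], [[0, 0, 0.002], [0, 0, 0]], [[0, 0, 0.003], [0, 0, 0]], [[0, 0, 0.004], [0, 0, 0]], [[0, 0, 0.004], [0, 0, 0]]]}}

```text
time: 8.85
tool_pos: [0.5694, -0.0969, 0.1177]
ee_rot: [[0.172, 0.985, 0.004], [0.985, -0.172, -0.002], [-0.001, 0.004, -1.0]]
contact_force: [-2.4, 2.1, 3.1]
grip_width: 0.043
gripper_force: 54.4
```

Emit:
{"name": "arm_command", "arguments": {"moves": [[[0, 0, 0.001], [0, 0, 0]], [[0, 0, 0.002], [0, 0, 0]], [[0, 0, 0.002], [0, 0, 0]]]}}

```text
time: 9.15
tool_pos: [0.5696, -0.0968, 0.1177]
ee_rot: [[0.172, 0.985, 0.004], [0.985, -0.172, -0.001], [-0.001, 0.004, -1.0]]
contact_force: [-3.5, 2.2, 8.6]
grip_width: 0.0425
gripper_force: 55.0
```

Emit:
{"name": "arm_command", "arguments": {"moves": [[[0, 0, -0.002], [0, 0, 0]], [[0, 0, -0.002], [0, 0, 0]], [[0, 0, -0.002], [0, 0, 0]], [[0, 0, -0.002], [0, 0, 0]], [[0, 0, -0.002], [0, 0, 0]], [[0, 0, -0.002], [0, 0, 0]]], "hand": 1}}

```text
time: 9.75
tool_pos: [0.5693, -0.097, 0.1167]
ee_rot: [[0.172, 0.985, 0.004], [0.985, -0.172, -0.002], [-0.001, 0.004, -1.0]]
contact_force: [-0.0, 0.4, -0.3]
grip_width: 0.0856
gripper_force: 0.0
```

Emit:
{"name": "arm_command", "arguments": {"moves": [[[0, 0, -0.04], [0, 0, 0]], [[0, 0, -0.1], [0, 0, 0]], [[0, 0, -0.2], [0, 0, 0]], [[0, 0, -0.3], [0, 0, 0]], [[0, 0, -0.36], [0, 0, 0]], [[0, 0, -0.36], [0, 0, 0]]]}}

```text
time: 10.35
tool_pos: [0.572, -0.0977, 0.3044]
ee_rot: [[0.172, 0.985, 0.017], [0.985, -0.172, -0.005], [-0.002, 0.017, -1.0]]
contact_force: [0.4, 0.3, -0.3]
grip_width: 0.0854
gripper_force: 0.0
```

Run:
```python
from plan import *
rel(np.array(CAP["blue"])+A*(-.0155+.15),RK)
C=cam("side"); cv2.imwrite("pics/s2.png",C[0])
print([(round(d["score"],2),towld(C[1],d["point"]).round(3).tolist()) for t in("bottle_red","bottle_white") for d in env.boxes_of("side",t)])
```

```text
t=10.35 shift [0.577, -0.3446, 0.0712] turn [-0.5777, 0.2191, -0.8357] dist 0.338 q [-0.29, 0.06, 1.65, -0.0, 1.41, -0.12]
[(0.7, [0.57, -0.075, 0.082]), (0.67, [0.287, 0.381, 0.051]), (0.72, [0.46, -0.073, 0.083]), (0.49, [0.409, -0.503, 0.052]), (0.47, [0.539, 0.343, 0.061])]
```

View pics/s2.png

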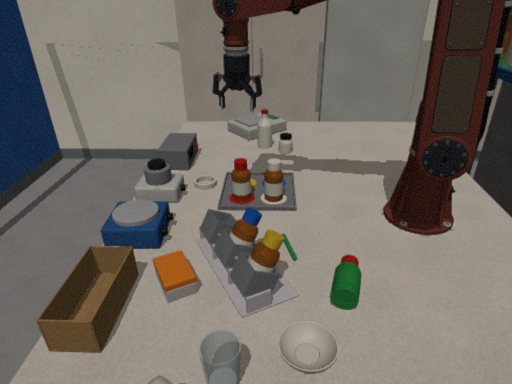

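Red is standing on its disc at (241,182) and white on its own at (274,182). Blue is next.

Emit:
{"name": "arm_command", "arguments": {"moves": [[[0.08, -0.05, 0], [-0.08, 0.03, -0.12]], [[0.16, -0.1, 0.01], [-0.16, 0.06, -0.24]], [[0.24, -0.15, 0.02], [-0.25, 0.1, -0.37]], [[0.33, -0.2, 0.03], [-0.34, 0.13, -0.5]], [[0.42, -0.25, 0.045], [-0.43, 0.17, -0.63]], [[0.5, -0.3, 0.06], [-0.52, 0.2, -0.76]], [[0.577, -0.345, 0.071], [-0.578, 0.219, -0.836]], [[0.577, -0.345, 0.071], [-0.578, 0.219, -0.836]]]}}

```text
time: 11.3
tool_pos: [0.4424, 0.2203, 0.2543]
ee_rot: [[-0.486, 0.782, 0.391], [0.874, 0.428, 0.23], [0.013, 0.453, -0.891]]
contact_force: [-0.5, -1.2, -0.5]
grip_width: 0.0853
gripper_force: 0.0
```

```bash
cat > wl.py <<'E'
from plan import *
import sys,fit
c=sys.argv[1]; p=np.array(CAP[c])
rel(p+A*(-.0155),RK)
C=cam("wrist"); print("pred",proj(C,p+A*.012).round(1),[(int(a),q.tolist()) for a,q in fit.seg(C[0],c)])
e=[proj(C,p+A*.012+v*.01).round(1)-proj(C,p+A*.012).round(1) for v in RK.T]; print("px per 10mm tool x,y",e[0],e[1])
E
python3 wl.py blue
```

```text
t=11.30 shift [-0.0217, 0.0274, 0.2868] turn [-0.0225, -0.0193, 0.0014] dist 0.144 q [0.24, -0.41, 2.21, 0.17, 0.9, -0.34]
pred [264.2 199.6] [(62, [508.3, 170.9]), (1524, [265.4, 203.1]), (42, [454.7, 197.0]), (42, [436.0, 239.5]), (632, [478.5, 248.1]), (43, [442.0, 254.7]), (42, [424.5, 260.7]), (385, [329.4, 311.1]), (101, [411.1, 378.1])]
px per 10mm tool x,y [ 0.2 -9.9] [10.3  0.1]
```

Emit:
{"name": "arm_command", "arguments": {"moves": [[[-0.024, 0.028, 0.02], [-0.022, -0.019, 0]], [[-0.024, 0.028, 0.08], [-0.022, -0.019, 0]], [[-0.024, 0.028, 0.15], [-0.022, -0.019, 0]], [[-0.024, 0.028, 0.21], [-0.022, -0.019, 0]], [[-0.024, 0.028, 0.255], [-0.022, -0.019, 0]], [[-0.024, 0.028, 0.28], [-0.022, -0.019, 0]], [[-0.024, 0.028, 0.286], [-0.022, -0.019, 0]], [[-0.024, 0.028, 0.286], [-0.022, -0.019, 0]]]}}

```text
time: 12.15
tool_pos: [0.5226, 0.2438, 0.1384]
ee_rot: [[-0.471, 0.776, 0.419], [0.882, 0.416, 0.22], [-0.004, 0.474, -0.881]]
contact_force: [0.2, -0.3, -0.2]
grip_width: 0.0851
gripper_force: 0.0
```

Run:
```python
from plan import *
rel(np.array(CAP["blue"])+A*(-.0155),RK)
```

```text
t=12.15 shift [0.0181, -0.0133, 0.0058] turn [0.0068, 0.0093, -0.0076] dist 0.012 q [0.26, -0.04, 2.16, 0.2, 0.55, -0.38]
```

Emit:
{"name": "arm_command", "arguments": {"moves": [[[0.014, -0.012, 0.006], [0.007, 0.009, -0.008]], [[0.014, -0.012, 0.006], [0.007, 0.009, -0.008]], [[0.014, -0.012, 0.006], [0.007, 0.009, -0.008]]]}}

```text
time: 12.45
tool_pos: [0.5158, 0.2495, 0.1348]
ee_rot: [[-0.481, 0.773, 0.415], [0.877, 0.424, 0.226], [-0.001, 0.472, -0.881]]
contact_force: [-0.7, -0.0, -0.2]
grip_width: 0.0853
gripper_force: 0.0
```

Emit:
{"name": "arm_command", "arguments": {"moves": [[[0, 0, 0], [0, 0, 0]], [[0, 0, 0], [0, 0, 0]], [[0, 0, 0], [0, 0, 0]], [[0, 0, 0], [0, 0, 0]], [[0, 0, 0], [0, 0, 0]], [[0, 0, 0], [0, 0, 0]], [[0, 0, 0], [0, 0, 0]], [[0, 0, 0], [0, 0, 0]]], "hand": 0}}

```text
time: 13.25
tool_pos: [0.5156, 0.2494, 0.1347]
ee_rot: [[-0.481, 0.773, 0.413], [0.877, 0.424, 0.226], [-0.001, 0.471, -0.882]]
contact_force: [-4.6, -3.0, 4.8]
grip_width: 0.0428
gripper_force: 49.7
```

Emit:
{"name": "arm_command", "arguments": {"moves": [[[0, 0, -0.03], [0, 0, 0]], [[0, 0, -0.06], [0, 0, 0]], [[0, 0, -0.1], [0, 0, 0]], [[0, 0, -0.15], [0, 0, 0]], [[0, 0, -0.2], [0, 0, 0]], [[0, 0, -0.26], [0, 0, 0]], [[0, 0, -0.32], [0, 0, 0]], [[0, 0, -0.34], [0, 0, 0]]]}}

```text
time: 14.05
tool_pos: [0.4454, 0.2109, 0.2866]
ee_rot: [[-0.48, 0.772, 0.417], [0.877, 0.424, 0.226], [-0.002, 0.474, -0.88]]
contact_force: [-0.0, -0.6, -2.0]
grip_width: 0.0429
gripper_force: 53.1
```

Emit:
{"name": "arm_command", "arguments": {"moves": [[[0, 0, -0.06], [0, 0, 0]], [[0, 0, -0.06], [0, 0, 0]], [[0, 0, -0.06], [0, 0, 0]]]}}

```text
time: 14.35
tool_pos: [0.4329, 0.2042, 0.3097]
ee_rot: [[-0.48, 0.774, 0.413], [0.877, 0.424, 0.226], [-0.001, 0.471, -0.882]]
contact_force: [-0.8, -0.0, -3.4]
grip_width: 0.0429
gripper_force: 53.2
```

Run:
```python
from plan import *
over("blue",.2,.113,-20)
```

```text
t=14.35 shift [-0.751, -0.2995, -0.1803] turn [0.5861, -0.2643, 1.0603] dist 0.414 q [0.21, -0.51, 2.17, 0.16, 1.01, -0.35]
```

Run:
```python
from plan import *
over("blue",.2,.113,-12)
```

```text
t=14.35 shift [-0.751, -0.2995, -0.1803] turn [0.5977, -0.2208, 0.8863] dist 0.414 q [0.21, -0.51, 2.17, 0.16, 1.01, -0.35]
```

Emit:
{"name": "arm_command", "arguments": {"moves": [[[-0.08, -0.03, -0.05], [0.08, -0.03, 0.12]], [[-0.16, -0.06, -0.08], [0.16, -0.06, 0.24]], [[-0.25, -0.1, -0.1], [0.24, -0.09, 0.36]], [[-0.34, -0.135, -0.12], [0.32, -0.12, 0.48]], [[-0.43, -0.17, -0.14], [0.4, -0.15, 0.59]], [[-0.52, -0.207, -0.155], [0.47, -0.175, 0.7]], [[-0.61, -0.243, -0.17], [0.53, -0.2, 0.8]], [[-0.69, -0.275, -0.178], [0.58, -0.214, 0.86]]]}}

```text
time: 15.15
tool_pos: [0.456, -0.1791, 0.3219]
ee_rot: [[0.191, 0.982, 0.012], [0.982, -0.191, 0.004], [0.006, 0.011, -1.0]]
contact_force: [1.3, -0.2, -2.5]
grip_width: 0.0427
gripper_force: 53.1
```

Emit:
{"name": "arm_command", "arguments": {"moves": [[[0, 0, 0], [0, 0, 0]], [[0, 0, 0], [0, 0, 0]]]}}

```text
time: 15.35
tool_pos: [0.4555, -0.177, 0.3212]
ee_rot: [[0.189, 0.982, 0.011], [0.982, -0.189, 0.006], [0.008, 0.01, -1.0]]
contact_force: [-0.7, 0.4, -2.3]
grip_width: 0.0425
gripper_force: 53.0
```

Run:
```python
from plan import *
over("blue",.1,.113,-12)
```

```text
t=15.35 shift [-0.0627, 0.0193, 0.2041] turn [0.0123, -0.0107, 0.0245] dist 0.107 q [-0.52, -0.15, 1.82, 0.01, 1.46, -0.33]
```

Emit:
{"name": "arm_command", "arguments": {"moves": [[[-0.04, 0.012, 0], [0.006, -0.006, 0]], [[-0.063, 0.019, 0.02], [0.012, -0.011, 0]], [[-0.063, 0.019, 0.06], [0.012, -0.011, 0]], [[-0.063, 0.019, 0.12], [0.012, -0.011, 0]], [[-0.063, 0.019, 0.17], [0.012, -0.011, 0]], [[-0.063, 0.019, 0.204], [0.012, -0.011, 0]], [[-0.063, 0.019, 0.204], [0.012, -0.011, 0]], [[-0.063, 0.019, 0.204], [0.012, -0.011, 0]]]}}

```text
time: 16.15
tool_pos: [0.4605, -0.2082, 0.2219]
ee_rot: [[0.187, 0.982, 0.004], [0.982, -0.186, -0.003], [-0.002, 0.004, -1.0]]
contact_force: [0.3, 0.5, -3.1]
grip_width: 0.0424
gripper_force: 52.9
```

Run:
```python
from plan import *
over("blue",.003,.113,-12)
```

```text
t=16.15 shift [-0.0012, -0.001, 0.1998] turn [0.0053, 0.0029, 0.0278] dist 0.100 q [-0.56, -0.04, 1.9, -0.0, 1.27, -0.38]
```

Emit:
{"name": "arm_command", "arguments": {"moves": [[[0, 0, 0.05], [0.005, 0.003, 0]], [[0, 0, 0.1], [0.005, 0.003, 0]], [[0, 0, 0.15], [0.005, 0.003, 0]], [[0, 0, 0.18], [0.005, 0.003, 0]], [[0, 0, 0.194], [0.005, 0.003, 0]], [[0, 0, 0.198], [0.005, 0.003, 0]], [[0, 0, 0.2], [0.005, 0.003, 0]], [[0, 0, 0.2], [0.005, 0.003, 0]]]}}

```text
time: 16.95
tool_pos: [0.4622, -0.2101, 0.124]
ee_rot: [[0.187, 0.982, 0.003], [0.982, -0.187, -0.002], [-0.002, 0.004, -1.0]]
contact_force: [0.5, 0.6, -3.9]
grip_width: 0.0429
gripper_force: 53.0
```

Emit:
{"name": "arm_command", "arguments": {"moves": [[[0, 0, 0.001], [0, 0, 0]], [[0, 0, 0.002], [0, 0, 0]], [[0, 0, 0.003], [0, 0, 0]], [[0, 0, 0.003], [0, 0, 0]]]}}

```text
time: 17.35
tool_pos: [0.4611, -0.2096, 0.1211]
ee_rot: [[0.188, 0.982, 0.001], [0.982, -0.188, -0.001], [-0.001, 0.001, -1.0]]
contact_force: [-0.5, 0.5, -2.8]
grip_width: 0.0425
gripper_force: 53.0
```

Emit:
{"name": "arm_command", "arguments": {"moves": [[[0, 0, 0.001], [0, 0, 0]], [[0, 0, 0.002], [0, 0, 0]], [[0, 0, 0.003], [0, 0, 0]], [[0, 0, 0.004], [0, 0, 0]], [[0, 0, 0.004], [0, 0, 0]]]}}

```text
time: 17.85
tool_pos: [0.4612, -0.2096, 0.1193]
ee_rot: [[0.188, 0.982, 0.001], [0.982, -0.188, -0.001], [-0.001, 0.001, -1.0]]
contact_force: [-0.1, -0.2, -1.0]
grip_width: 0.0429
gripper_force: 53.3
```

Contact is starting, so one small step more and then release.

Emit:
{"name": "arm_command", "arguments": {"moves": [[[0, 0, 0.001], [0, 0, 0]], [[0, 0, 0.002], [0, 0, 0]], [[0, 0, 0.002], [0, 0, 0]]]}}

```text
time: 18.15
tool_pos: [0.4613, -0.2096, 0.1192]
ee_rot: [[0.188, 0.982, 0.001], [0.982, -0.188, -0.001], [-0.001, 0.001, -1.0]]
contact_force: [-2.4, 2.0, 5.2]
grip_width: 0.0425
gripper_force: 54.1
```

Emit:
{"name": "arm_command", "arguments": {"moves": [[[0, 0, 0], [0, 0, 0]], [[0, 0, 0], [0, 0, 0]], [[0, 0, 0], [0, 0, 0]], [[0, 0, 0], [0, 0, 0]], [[0, 0, 0], [0, 0, 0]], [[0, 0, 0], [0, 0, 0]]], "hand": 1}}

```text
time: 18.75
tool_pos: [0.4611, -0.2096, 0.118]
ee_rot: [[0.187, 0.982, 0.001], [0.982, -0.187, -0.001], [-0.001, 0.001, -1.0]]
contact_force: [-0.2, -0.1, -0.2]
grip_width: 0.0852
gripper_force: 0.0
```

Emit:
{"name": "arm_command", "arguments": {"moves": [[[0, 0, -0.04], [0, 0, 0]], [[0, 0, -0.1], [0, 0, 0]], [[0, 0, -0.2], [0, 0, 0]], [[0, 0, -0.3], [0, 0, 0]], [[0, 0, -0.36], [0, 0, 0]], [[0, 0, -0.36], [0, 0, 0]], [[0, 0, -0.36], [0, 0, 0]]]}}

```text
time: 19.45
tool_pos: [0.4613, -0.2096, 0.2988]
ee_rot: [[0.188, 0.982, 0.003], [0.982, -0.188, -0.002], [-0.001, 0.003, -1.0]]
contact_force: [-0.5, 0.5, -0.5]
grip_width: 0.0853
gripper_force: 0.0
```

Run:
```python
from plan import *
rel(np.array(CAP["yellow"])+A*(-.0145+.17),RK)
```

```text
t=19.45 shift [0.9905, -0.3313, 0.028] turn [-0.5937, 0.2167, -0.8572] dist 0.522 q [-0.56, -0.09, 1.81, -0.0, 1.42, -0.38]
```

Emit:
{"name": "arm_command", "arguments": {"moves": [[[0.08, -0.03, -0.02], [-0.07, 0.03, -0.11]], [[0.17, -0.06, -0.02], [-0.15, 0.05, -0.22]], [[0.26, -0.09, -0.02], [-0.23, 0.08, -0.33]], [[0.35, -0.12, -0.02], [-0.31, 0.11, -0.44]], [[0.44, -0.15, -0.02], [-0.39, 0.14, -0.56]], [[0.53, -0.18, -0.01], [-0.47, 0.17, -0.68]], [[0.62, -0.21, 0], [-0.55, 0.2, -0.8]], [[0.7, -0.233, 0], [-0.594, 0.217, -0.857]]]}}

```text
time: 20.25
tool_pos: [0.4093, 0.1575, 0.2932]
ee_rot: [[-0.48, 0.777, 0.406], [0.877, 0.423, 0.227], [0.004, 0.465, -0.885]]
contact_force: [0.9, 0.3, 0.3]
grip_width: 0.0859
gripper_force: 0.0
```

Emit:
{"name": "arm_command", "arguments": {"moves": [[[0, 0, 0], [0, 0, 0]], [[0, 0, 0], [0, 0, 0]]]}}

```text
time: 20.45
tool_pos: [0.4106, 0.157, 0.2951]
ee_rot: [[-0.481, 0.777, 0.406], [0.877, 0.425, 0.226], [0.003, 0.465, -0.885]]
contact_force: [1.1, 0.2, -0.6]
grip_width: 0.0849
gripper_force: 0.0
```

Run:
```python
from plan import *
rel(np.array(CAP["yellow"])+A*(-.0145+.15),RK)
```

```text
t=20.45 shift [0.2828, 0.0879, 0.1129] turn [-0.0059, -0.0049, 0.0013] dist 0.158 q [0.06, -0.61, 2.25, 0.23, 1.07, -0.51]
```

Emit:
{"name": "arm_command", "arguments": {"moves": [[[0.08, 0.025, 0.02], [-0.006, -0.005, 0]], [[0.16, 0.05, 0.05], [-0.006, -0.005, 0]], [[0.23, 0.07, 0.08], [-0.006, -0.005, 0]], [[0.283, 0.088, 0.113], [-0.006, -0.005, 0]], [[0.283, 0.088, 0.113], [-0.006, -0.005, 0]], [[0.283, 0.088, 0.113], [-0.006, -0.005, 0]]]}}

```text
time: 21.05
tool_pos: [0.4021, 0.3107, 0.2669]
ee_rot: [[-0.476, 0.776, 0.414], [0.879, 0.421, 0.221], [-0.003, 0.469, -0.883]]
contact_force: [-0.7, 0.1, 0.1]
grip_width: 0.0853
gripper_force: 0.0
```

```bash
python3 wl.py yellow
```

```text
t=21.05 shift [0.0063, -0.0032, 0.3025] turn [0.0004, 0.0046, -0.0018] dist 0.151 q [0.53, -0.38, 2.17, -0.02, 0.87, 0.05]
pred [249.1 184.3] [(1404, [249.5, 188.9])]
px per 10mm tool x,y [ 0.  -9.9] [10.1  0. ]
```

Emit:
{"name": "arm_command", "arguments": {"moves": [[[0, -0.002, 0.08], [0, 0.005, 0]], [[0, -0.002, 0.15], [0, 0.005, 0]], [[0, -0.002, 0.21], [0, 0.005, 0]], [[0, -0.002, 0.26], [0, 0.005, 0]], [[0, -0.002, 0.29], [0, 0.005, 0]], [[0, -0.002, 0.304], [0, 0.005, 0]], [[0, -0.002, 0.304], [0, 0.005, 0]], [[0, -0.002, 0.304], [0, 0.005, 0]]]}}

```text
time: 21.9
tool_pos: [0.4652, 0.3448, 0.1353]
ee_rot: [[-0.477, 0.774, 0.416], [0.879, 0.42, 0.228], [0.002, 0.474, -0.881]]
contact_force: [0.0, 0.4, -0.3]
grip_width: 0.0857
gripper_force: 0.0
```

Emit:
{"name": "arm_command", "arguments": {"moves": [[[0, 0, 0], [0, 0, 0]], [[0, 0, 0], [0, 0, 0]], [[0, 0, 0], [0, 0, 0]], [[0, 0, 0], [0, 0, 0]], [[0, 0, 0], [0, 0, 0]], [[0, 0, 0], [0, 0, 0]], [[0, 0, 0], [0, 0, 0]], [[0, 0, 0], [0, 0, 0]]], "hand": 0}}

```text
time: 22.7
tool_pos: [0.4636, 0.3455, 0.1348]
ee_rot: [[-0.479, 0.774, 0.414], [0.878, 0.422, 0.227], [0.002, 0.472, -0.882]]
contact_force: [-5.4, -3.0, 5.6]
grip_width: 0.0429
gripper_force: 49.4
```

Run:
```python
from plan import *
rel(np.array(CAP["yellow"])+A*(-.0145),RK)
C=cam("scene"); import fit
for c,u in SPOT.items():
    print(c,"pred cap centre",proj(C,[*u,.006+.126]).round(1),[q.tolist() for a,q in fit.seg(C[0],c)])
```

```text
t=22.70 shift [0.0031, -0.0041, 0.0009] turn [0.0042, -0.0022, -0.0004] dist 0.003 q [0.52, -0.03, 2.15, -0.02, 0.53, 0.04]
red pred cap centre [244.  207.6] [[243.4, 206.9], [254.2, 228.4], [127.9, 347.0]]
blue pred cap centre [195.9 222.1] [[22.9, 16.8], [349.8, 206.5], [195.1, 221.4], [205.7, 242.4]]
yellow pred cap centre [227.3 236.3] [[229.6, 254.1]]
```

Emit:
{"name": "arm_command", "arguments": {"moves": [[[0, 0, -0.03], [0, 0, 0]], [[0, 0, -0.06], [0, 0, 0]], [[0, 0, -0.1], [0, 0, 0]], [[0, 0, -0.15], [0, 0, 0]], [[0, 0, -0.2], [0, 0, 0]], [[0, 0, -0.26], [0, 0, 0]], [[0, 0, -0.32], [0, 0, 0]], [[0, 0, -0.38], [0, 0, 0]]]}}

```text
time: 23.55
tool_pos: [0.3835, 0.3013, 0.3006]
ee_rot: [[-0.479, 0.776, 0.411], [0.878, 0.422, 0.226], [0.002, 0.469, -0.883]]
contact_force: [-0.3, 0.8, -2.4]
grip_width: 0.0424
gripper_force: 53.1
```

Emit:
{"name": "arm_command", "arguments": {"moves": [[[0, 0, -0.03], [0, 0, 0]], [[0, 0, -0.03], [0, 0, 0]]]}}

```text
time: 23.75
tool_pos: [0.3791, 0.299, 0.317]
ee_rot: [[-0.479, 0.772, 0.417], [0.878, 0.421, 0.23], [0.002, 0.476, -0.88]]
contact_force: [0.6, -0.1, -2.7]
grip_width: 0.0428
gripper_force: 53.3
```

Run:
```python
from plan import *
o=env.get_obs(); print(o["tool_pos"],o["grip_width"])
rel([.47,.05,.35],frame([0,0,1],np.radians(-10)))
```

```text
[0.37905966 0.29900789 0.31699556] 0.042836909392881754
t=23.75 shift [-0.5241, -0.0376, -0.0966] turn [0.6061, -0.2152, 0.8399] dist 0.267 q [0.53, -0.5, 2.15, -0.02, 0.99, 0.04]
```

Emit:
{"name": "arm_command", "arguments": {"moves": [[[-0.07, -0.005, -0.02], [0.09, -0.03, 0.12]], [[-0.15, -0.01, -0.04], [0.18, -0.06, 0.25]], [[-0.24, -0.02, -0.06], [0.28, -0.1, 0.38]], [[-0.33, -0.025, -0.07], [0.38, -0.135, 0.52]], [[-0.42, -0.03, -0.085], [0.48, -0.17, 0.66]], [[-0.5, -0.036, -0.096], [0.57, -0.2, 0.79]], [[-0.524, -0.038, -0.097], [0.606, -0.215, 0.84]], [[-0.524, -0.038, -0.097], [0.606, -0.215, 0.84]]]}}

```text
time: 24.55
tool_pos: [0.4708, 0.0483, 0.3456]
ee_rot: [[0.177, 0.984, -0.007], [0.984, -0.177, -0.002], [-0.003, -0.006, -1.0]]
contact_force: [-0.1, 0.4, -3.8]
grip_width: 0.0427
gripper_force: 52.9
```

Run:
```python
from plan import *
over("yellow",.2,.1125,-15)
```

```text
t=24.55 shift [-0.4677, 0.2853, 0.0537] turn [-0.008, 0.0039, 0.1063] dist 0.275 q [-0.05, -0.18, 1.81, -0.0, 1.52, 0.13]
```

Emit:
{"name": "arm_command", "arguments": {"moves": [[[-0.06, 0.04, 0], [-0.008, 0, 0.03]], [[-0.14, 0.085, 0], [-0.008, 0.004, 0.06]], [[-0.22, 0.135, 0.01], [-0.008, 0.004, 0.1]], [[-0.3, 0.185, 0.02], [-0.008, 0.004, 0.106]], [[-0.38, 0.235, 0.03], [-0.008, 0.004, 0.106]], [[-0.44, 0.27, 0.045], [-0.008, 0.004, 0.106]], [[-0.468, 0.285, 0.053], [-0.008, 0.004, 0.106]], [[-0.468, 0.285, 0.053], [-0.008, 0.004, 0.106]]]}}

```text
time: 25.35
tool_pos: [0.5688, -0.2055, 0.319]
ee_rot: [[0.256, 0.967, 0.001], [0.967, -0.256, 0.002], [0.002, -0.0, -1.0]]
contact_force: [0.2, 0.0, -3.1]
grip_width: 0.0425
gripper_force: 53.1
```

Emit:
{"name": "arm_command", "arguments": {"moves": [[[0, 0, 0], [0, 0, 0]], [[0, 0, 0], [0, 0, 0]]]}}

```text
time: 25.55
tool_pos: [0.5693, -0.2035, 0.322]
ee_rot: [[0.253, 0.967, 0.004], [0.967, -0.253, 0.001], [0.002, 0.004, -1.0]]
contact_force: [1.5, -1.1, -2.6]
grip_width: 0.0423
gripper_force: 53.1
```

Run:
```python
from plan import *
over("yellow",.004,.1125,-15)
```

```text
t=25.55 shift [-0.0079, 0.0009, 0.3989] turn [0.0047, -0.0026, 0.0072] dist 0.199 q [-0.46, 0.11, 1.56, 0.0, 1.46, -0.2]
```

Emit:
{"name": "arm_command", "arguments": {"moves": [[[-0.007, 0, 0.05], [0.005, -0.003, 0]], [[-0.007, 0, 0.12], [0.005, -0.003, 0]], [[-0.007, 0, 0.19], [0.005, -0.003, 0]], [[-0.007, 0, 0.26], [0.005, -0.003, 0]], [[-0.007, 0, 0.32], [0.005, -0.003, 0]], [[-0.007, 0, 0.36], [0.005, -0.003, 0]], [[-0.007, 0, 0.38], [0.005, -0.003, 0]], [[-0.007, 0, 0.38], [0.005, -0.003, 0]]]}}

```text
time: 26.35
tool_pos: [0.5683, -0.2074, 0.1307]
ee_rot: [[0.254, 0.967, -0.003], [0.967, -0.254, 0.0], [-0.0, -0.003, -1.0]]
contact_force: [-0.2, -0.7, -4.1]
grip_width: 0.0425
gripper_force: 53.0
```

Run:
```python
from plan import *
over("yellow",.002,.1125,-15)
```

```text
t=26.35 shift [0.0009, 0.0023, 0.0203] turn [-0.0036, 0.0006, 0.0061] dist 0.010 q [-0.47, 0.28, 1.74, -0.0, 1.13, -0.21]
```

Emit:
{"name": "arm_command", "arguments": {"moves": [[[0, 0.001, 0.006], [-0.003, 0, 0]], [[0, 0.001, 0.012], [-0.003, 0, 0]], [[0, 0.001, 0.016], [-0.003, 0, 0]], [[0, 0.001, 0.019], [-0.003, 0, 0]], [[0, 0.001, 0.02], [-0.003, 0, 0]], [[0, 0.001, 0.02], [-0.003, 0, 0]]]}}

```text
time: 26.95
tool_pos: [0.5697, -0.2092, 0.1218]
ee_rot: [[0.256, 0.967, 0.002], [0.967, -0.256, -0.002], [-0.001, 0.002, -1.0]]
contact_force: [0.0, 0.1, -3.0]
grip_width: 0.0427
gripper_force: 53.0
```

Emit:
{"name": "arm_command", "arguments": {"moves": [[[0, 0, 0.001], [0, 0, 0]], [[0, 0, 0.002], [0, 0, 0]], [[0, 0, 0.003], [0, 0, 0]], [[0, 0, 0.003], [0, 0, 0]]]}}

```text
time: 27.35
tool_pos: [0.5697, -0.2091, 0.1202]
ee_rot: [[0.256, 0.967, 0.002], [0.967, -0.256, -0.002], [-0.001, 0.002, -1.0]]
contact_force: [0.3, -0.8, -3.9]
grip_width: 0.0425
gripper_force: 53.0
```

Emit:
{"name": "arm_command", "arguments": {"moves": [[[0, 0, 0.001], [0, 0, 0]], [[0, 0, 0.002], [0, 0, 0]], [[0, 0, 0.003], [0, 0, 0]], [[0, 0, 0.003], [0, 0, 0]]]}}

```text
time: 27.75
tool_pos: [0.5698, -0.2091, 0.1188]
ee_rot: [[0.256, 0.967, 0.002], [0.967, -0.256, -0.002], [-0.001, 0.002, -1.0]]
contact_force: [-0.2, -0.1, -3.4]
grip_width: 0.0425
gripper_force: 53.2
```

Emit:
{"name": "arm_command", "arguments": {"moves": [[[0, 0, 0.001], [0, 0, 0]], [[0, 0, 0.002], [0, 0, 0]], [[0, 0, 0.003], [0, 0, 0]], [[0, 0, 0.003], [0, 0, 0]]]}}

```text
time: 28.15
tool_pos: [0.5699, -0.2091, 0.1187]
ee_rot: [[0.256, 0.967, 0.002], [0.967, -0.256, -0.002], [-0.001, 0.002, -1.0]]
contact_force: [-2.9, 1.5, 5.4]
grip_width: 0.043
gripper_force: 54.1
```

Yellow is touching down, so I release and rise.

Emit:
{"name": "arm_command", "arguments": {"moves": [[[0, 0, 0], [0, 0, 0]], [[0, 0, 0], [0, 0, 0]], [[0, 0, 0], [0, 0, 0]], [[0, 0, 0], [0, 0, 0]], [[0, 0, 0], [0, 0, 0]], [[0, 0, 0], [0, 0, 0]]], "hand": 1}}

```text
time: 28.75
tool_pos: [0.5697, -0.2091, 0.1172]
ee_rot: [[0.256, 0.967, 0.002], [0.967, -0.256, -0.002], [-0.001, 0.002, -1.0]]
contact_force: [0.5, -0.5, -0.9]
grip_width: 0.0853
gripper_force: 0.0
```

Emit:
{"name": "arm_command", "arguments": {"moves": [[[0, 0, -0.04], [0, 0, 0]], [[0, 0, -0.1], [0, 0, 0]], [[0, 0, -0.2], [0, 0, 0]], [[0, 0, -0.3], [0, 0, 0]], [[0, 0, -0.4], [0, 0, 0]], [[0, 0, -0.44], [0, 0, 0]], [[0, 0, -0.44], [0, 0, 0]], [[0, 0, -0.44], [0, 0, 0]]]}}

```text
time: 29.55
tool_pos: [0.5692, -0.2086, 0.337]
ee_rot: [[0.256, 0.967, 0.002], [0.967, -0.256, -0.002], [-0.001, 0.002, -1.0]]
contact_force: [-0.6, -0.1, -0.9]
grip_width: 0.0857
gripper_force: 0.0
```

Run:
```python
from plan import *
import fit
for n in("scene","side"):
    C=cam(n)
    for c,u in SPOT.items(): print(n,c,"pred",proj(C,[*u,.132]).round(1),[q.tolist() for a,q in fit.seg(C[0],c)])
    cv2.imwrite(f"pics/e_{n}.png",C[0])
a=cv2.resize(cv2.imread("pics/e_scene.png")[80:300,140:360],(400,400));b=cv2.resize(cv2.imread("pics/e_side.png")[120:320,160:360],(400,400))
cv2.imwrite("pics/end.png",np.hstack([a,b]))
```

```text
scene red pred [244.  207.6] [[245.5, 208.3], [253.7, 228.9], [127.8, 346.9]]
scene blue pred [195.9 222.1] [[22.8, 16.9], [349.9, 207.0], [195.0, 221.4], [205.5, 242.7]]
scene yellow pred [227.3 236.3] [[226.4, 235.2], [238.5, 255.5]]
side red pred [240.4 164.1] [[239.9, 163.5], [241.0, 199.8], [350.0, 258.9]]
side blue pred [273.5 151.2] [[20.1, 102.9], [494.9, 65.1], [273.2, 150.9], [134.0, 232.0]]
side yellow pred [242.8 151.2] [[242.7, 151.0]]
```

View pics/end.png

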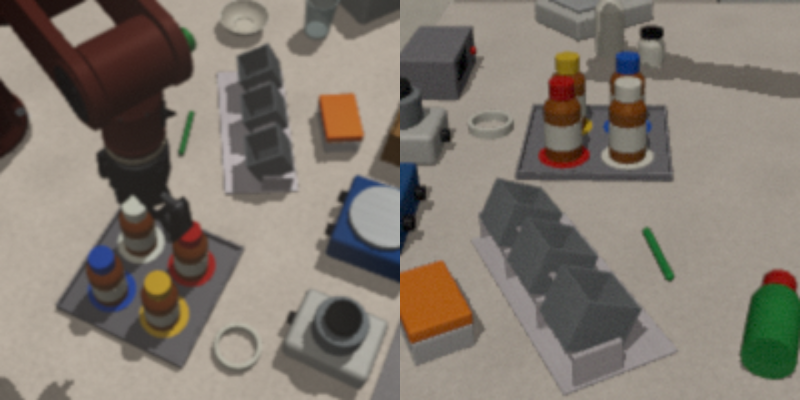

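All four bottles stand centred on discs of their own colour, the rack is empty, and the bystanders in view have not moved.

```bash
python3 -c "
from cell import env
print(env.hand_in())"
```

```text
the job is handed in; nothing more can be done
None
```

The red, blue and yellow bottles now stand upright within about 3 mm of their discs' centres, in a two-by-two grid with the white one; I handed the job in at about 30 s, and the hand-in returned no verdict.

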